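# Hold the contact grill's sprung lid at the red height index

### The arm

A 7-joint arm with a two-finger parallel gripper is mounted at the origin on the work surface. World frame = base frame: x ahead of the robot, y to its left, z up, the work surface at z = 0. Lengths are in m, angles in rad, forces in N, time in s.
With the tool pointing down it reaches from about 0.4 to 0.85 m from the base axis. Payload 10.4 kg.
Tool frame: the origin (TCP) lies midway between the tips of the shut fingers; the grasp point (between the pads) lies 19 mm behind it; z points along the fingers, y is the line along which they close (so a half turn about z gives the same grasp; the last joint's range is limited). The gripper opens to 85 mm and grips with 20 to 120 N. Pads are 22 mm wide; open, the fingers measure 114 mm over their backs; the gripper's body (76 mm by 85 mm) begins 54 mm behind the grasp point. The pads swing forward as they close: fully open they stand 13 mm farther back than shut.
Start: joints at [-1.276, 0.332, -0.065, 1.46, 0.022, 1.35, -0.088], TCP at [0.195, 0.594, 0.231] pointing down, gripper open.
Joint ranges: [-2.6, 2.6], [-0.5, 2.12], [-1.47, 1.34], [0.16, 2.42], [-1.27, 4.41], [0.06, 2.06], [-2.6, 2.6]. Speed limits (rad/s): [2.22, 2.22, 2.79, 2.79, 3.14, 3.14, 3.14].

### API

Orientations are given as [roll, pitch, yaw] about the fixed x, y, z axes, in that order (R = Rz(yaw) Ry(pitch) Rx(roll)).
In Python, from workcell import env gives the robot as it stands.
- The arm moves only by the tool arm_command, never from a script. Its argument "deltas" is a list of rows, each an object of numbers: "rx", "ry", "rz": the turn, a rotation vector about the tool's x, y, z in rad; "x", "y", "z": the shift along the tool's x, y, z in mm; "hand": the opening in per cent of the stroke, from 0 (shut) to 100 (fully open). A call has 1 to 20 rows; each row shifts and turns the commanded pose from where the row before left it, along the tool's axes as they then stand; what a row does not reach is not made up. A row lasts 1/12 s, in which the tool goes at most 41.7 mm and 7.16 degrees, less where a joint would pass 70% of its speed; a pose out of reach is approached as far as the arm can. A call with a gripper value outside its range is refused whole. The fingers move at their own pace and stop on an object; "force" is the grip in N (left out, the last holds). Time passes only in rows, so rows that do not move let the fingers close. It gives the time, the measured TCP pose, the force, the opening and the grip force at its end, in the units of the state.
- env.get_state(): the state, without advancing time (a new reading comes with each control period).
- env.read_camera(name): name is "side" or "top" or "wrist"; returns (picture, depth): 400x640x3 uint8, red, green, blue; 400x640 float32, m along the optical axis (not along the pixel's ray), 0 where there is no reading.
- env.camera_model(name): a dict with "fx", "fy", "cx", "cy" (pixels), "T" (4x4, takes a point from camera to world coordinates); the wrist camera has in their place "mount" (4x4, takes a point from camera to tool coordinates, whose origin is the TCP and whose axes are the flange's). Camera axes: x right, y down, z forward; pixel columns grow to the right and rows downward; lengths in m; the calibration is good to about 2 mm. A picture is of the moment at which its call begins: read the wrist's pose just before it. camera_model takes no time and is no camera call.
- env.finish_job(): hands the job in; it is judged then, once.
The state is a dict: "time": time; "joint_positions": joint angles; "joint_vel": joint speeds; "joint_torque": joint torques, N m; "position": TCP position; "eef_rot": TCP orientation; "force": force on the tool from outside, world axes, zero at the start; "torque": the same for the moment, N m; "width": finger opening in m; "grasp_force": force on a finger pad.
Only numpy, scipy, OpenCV 4.12 (cv2) and the standard library are available. Lean on these libraries where they do the work, as an engineer would, in place of code of your own. Each camera call takes 0.05 s, during which the arm holds its last target. There are 200 camera calls.

### The job

Take the contact grill's lid by its front handle, lift it against its spring until the white pointer at its hinge stands level with the red height index that I have set on the hinge cheek, and hold it still there so that I can lay the bread in with both hands. Finish still holding the handle with the pointer at the index; do not let the lid snap shut on the way, and leave the index as set and the mug, the pump bottle and the capsule box standing where they are.

Things in the scene. Friction and masses are not known exactly. Their poses are not given: they have to be found in the camera images.
- grill: Closed electric contact grill (panini press), black base, brushed steel lid (245 x 296 x 54 mm, 0.9 kg), 300 mm wide (its y), 260 deep (x), 146 high, fixed on a yellow board 340 x 370 x 6 mm. Origin on the worktop under its middle; x points from front (handle) to rear (hinge), y along the hinge axis, z up. Hinge axis 125 mm behind the origin, 90 mm above the worktop.
- lid_angle (a joint): Lid angle, rad: 0 shut, grows as the front of the lid rises; stop at 1.5. The pointer stands at the red index when this equals index_angle. Spring and weight always drive it shut: about 9 N upward at the handle starts it, 10 to 13 N holds it at the index; let go, it snaps shut.
- grill_handle (a point): The lid's grip bar: black, round, 22 mm diameter, 140 mm long, parallel to the hinge, on a steel arm at each end; moves with the lid. Origin: middle of the bar's axis; lid shut, it is 190 mm in front of the grill's origin, 130 mm above the worktop (315 mm in front of the hinge axis, 40 mm above it). Axes: the lid's. 49 mm free between bar and lid front; the lid's top is 16 mm above the bar's axis.
- pointer_line (a point): Moves with the lid: the point 125 mm in front of the hinge axis, in the grill's middle plane, on the line from the axis through the lid's white pointers (white tabs at the lid's rear corners, 40 to 67 mm from the axis, level with it when shut, running along the rims of the hinge cheeks, fixed black 80 mm discs about the axis, 162 mm either side).
- index_angle (a joint): Angle at which the red index is set, rad, on the scale of lid_angle (0 level forward, growing upward): 0.26 to 0.70 (15 to 40 degrees) at the start. The index is a red hand on each hinge cheek, from the axis to 20 mm past the rim; grey lines on the cheek at 15, 30, 45 degrees. It only marks a height, does not carry the lid, and stays as set. Do not move it.
- index_line (a point): The point 125 mm in front of the hinge axis along the direction of the red index, in the grill's middle plane; pointer_line comes to it when the white pointers stand at the red index.
- mug: White mug with a handle, 82 mm across, 95 mm high, standing loose; origin at the centre of its underside. Leave alone.
- pump_bottle: Black pump bottle with a wooden collar, 64 mm diameter, 193 mm high, standing loose; origin at the centre of its underside. Leave alone.
- capsule_box: Glass box with brass edges holding coffee capsules, 104 x 144 x 48 mm, loose; origin at the centre of its underside. Leave alone.

How it is judged:
By the outcome, as a careful person would: the job done as asked, in the order asked, and still so for the second after the job is handed in, while the arm keeps its last pose, push and grip.
It also fails if it takes over 38 s, if anything falls off the work surface, if the arm or the gripper's body presses on something with over 40 N, if the wrist force passes 120 N, or if a joint passes its speed limit or range.

## Working session

There is one attempt and no reset: what is moved stays moved. The work goes in short steps, Python scripts to look and compute and a tool call to move; the robot and the scene stay as the last step left them, time stands still between calls to the robot, and variables do not carry over. Pictures are saved under pics/ and viewed, at most 10 in all, crops included, and the job is handed in when it is done.

Besides the shell and the picture viewer there is one more tool, called by a JSON object that holds its "method" and its "body". arm_command: Moves the arm, as the interface text tells. Its arguments: {"type":"object","properties":{"deltas":{"type":"array","items":{"type":"object","properties":{"rx":{"type":"number"},"ry":{"type":"number"},"rz":{"type":"number"},"x":{"type":"number"},"y":{"type":"number"},"z":{"type":"number"},"hand":{"type":"number"}}}},"force":{"type":"number"}},"required":["deltas"]}

```bash
mkdir -p pics; ls; python3 - <<'E'
from workcell import env
import cv2,numpy as np
s=env.get_state();print(s)
for n in("side","top"):
    p,d=env.read_camera(n);np.savez(f"{n}0.npz",p=p,d=d);cv2.imwrite(f"pics/{n}0.png",p[:,:,::-1])
    m=env.camera_model(n);print(n,m)
print(env.camera_model("wrist"))
E
```

```text
pics
{'time': 0.0, 'joint_positions': array([-1.27562625,  0.33288988, -0.06470473,  1.4609134 ,  0.02160739,
        1.34989846, -0.08849395]), 'joint_vel': array([ 0.00095992, -0.00025506, -0.00072403,  0.00063646,  0.00076901,
       -0.00094381, -0.00099499]), 'joint_torque': array([ 9.03497730e-04, -6.25435710e+01,  4.94148396e-02, -3.91623223e+01,
        1.61056226e-02,  9.58042801e-03,  5.16191974e-06]), 'position': array([0.19517126, 0.59336264, 0.23051803]), 'eef_rot': array([-3.14018110e+00,  6.98382428e-05,  2.82385516e+00]), 'force': array([-0.05420365, -0.07244699, -0.54790566]), 'torque': array([-0.02787273, -0.008192  ,  0.00216484]), 'grasp_force': 0.0, 'width': 0.08523943952077283}
side {'fx': 401.2290431658315, 'fy': 401.2290431658315, 'cx': 316.26895677373045, 'cy': 194.88543031861343, 'T': array([[ 0.90724708, -0.23013141,  0.35205436,  0.14078231],
       [-0.42053572, -0.48191651,  0.76870423, -0.96047919],
       [-0.00724218, -0.8454561 , -0.53399582,  0.78831296],
       [ 0.        ,  0.        ,  0.        ,  1.        ]])}
top {'fx': 404.85530886140407, 'fy': 404.85530886140407, 'cx': 317.54307225271066, 'cy': 197.27023232141084, 'T': array([[ 0.00527612, -0.99569512,  0.09253855,  0.43868028],
       [-0.99982998, -0.00361763,  0.01808079,  0.0522365 ],
       [-0.01766818, -0.09261821, -0.99554493,  1.47839385],
       [ 0.        ,  0.        ,  0.        ,  1.        ]])}
{'fx': 350.69046191368534, 'fy': 350.69046191368534, 'cx': 320.82981497407457, 'cy': 200.10671161660068, 'mount': array([[ 1.19604942e-04, -9.57851791e-01, -2.87262827e-01,
         7.36812580e-02],
       [ 9.99999805e-01, -6.12954503e-05,  6.20744693e-04,
        -1.12448574e-03],
       [-6.12189320e-04, -2.87262845e-01,  9.57851598e-01,
        -1.40740246e-01],
       [ 0.00000000e+00,  0.00000000e+00,  0.00000000e+00,
         1.00000000e+00]])}
```

View pics/side0.png

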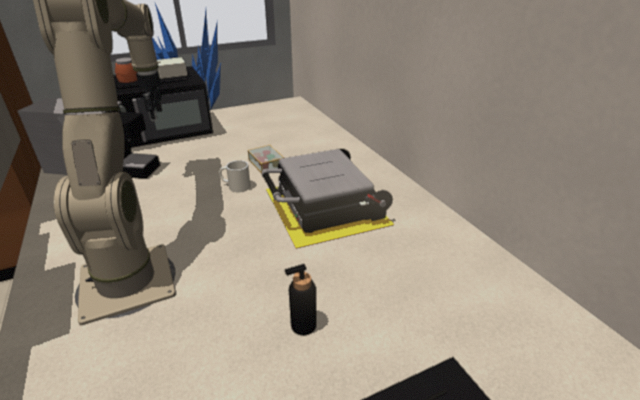

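View pics/top0.png

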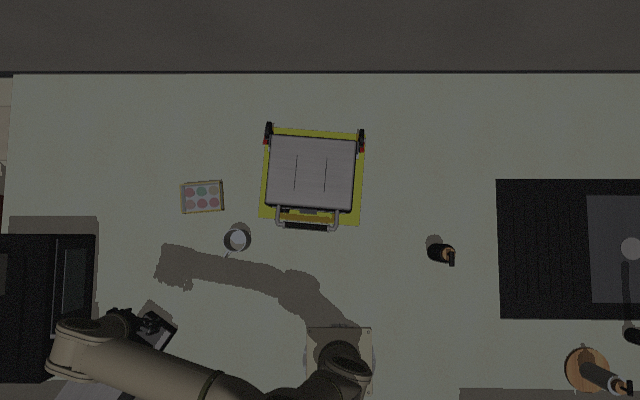

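The side view shows the near hinge cheek with its red hand at about (370,203), the grip bar at (275,185), and the mug at (237,177). In the top view the bar is at (305,227), the mug at (237,240), the box at (202,197) and the bottle at (440,250).

```bash
cat >h.py <<'E'
import numpy as np,cv2
from workcell import env
def rays(n,uv):
    m=env.camera_model(n);uv=np.atleast_2d(uv).astype(float)
    d=np.c_[(uv[:,0]-m['cx'])/m['fx'],(uv[:,1]-m['cy'])/m['fy'],np.ones(len(uv))]
    return m['T'][:3,3],d@m['T'][:3,:3].T
def plane(n,uv,z):
    o,d=rays(n,uv);return o+d*((z-o[2])/d[:,2])[:,None]
def proj(n,P):
    m=env.camera_model(n);c=(np.atleast_2d(P)-m['T'][:3,3])@m['T'][:3,:3]
    return np.c_[m['cx']+m['fx']*c[:,0]/c[:,2],m['cy']+m['fy']*c[:,1]/c[:,2]]
E
python3 - <<'E'
from h import *
for n,roi in(("top",(240,110,390,250)),("side",(240,140,410,250))):
    p=np.load(f"{n}0.npz")['p'];hsv=cv2.cvtColor(p,cv2.COLOR_RGB2HSV)
    m=cv2.inRange(hsv,(22,110,60),(35,255,255));z=np.zeros_like(m);a,b,c,d=roi;z[b:d,a:c]=m[b:d,a:c]
    v,u=np.nonzero(z);P=plane(n,np.c_[u,v],0.006)
    r=cv2.minAreaRect(P[:,:2].astype(np.float32));print(n,len(u),r,cv2.boxPoints(r))
p=np.load("top0.npz")['p'][100:250,240:390];cv2.imwrite("pics/topc.png",cv2.convertScaleAbs(cv2.resize(p[:,:,::-1],None,fx=4,fy=4,interpolation=cv2.INTER_CUBIC),alpha=1.6))
p=np.load("side0.npz")['p'][140:260,240:400];cv2.imwrite("pics/sidec.png",cv2.resize(p[:,:,::-1],None,fx=5,fy=5,interpolation=cv2.INTER_CUBIC))
E
```

```text
top 2214 ((0.6567560434341431, 0.10022060573101044), (0.3684045970439911, 0.33807629346847534), 85.35690307617188) [[ 0.4733617  -0.06969379]
 [ 0.8103285  -0.09706061]
 [ 0.84015036  0.270135  ]
 [ 0.5031836   0.2975018 ]]
side 1600 ((0.6571155786514282, 0.08960519731044769), (0.3685104250907898, 0.3375425636768341), 85.22283935546875) [[ 0.4735857  -0.07995456]
 [ 0.8099557  -0.10806531]
 [ 0.84064543  0.25916496]
 [ 0.50427544  0.2872757 ]]
```

View pics/topc.png

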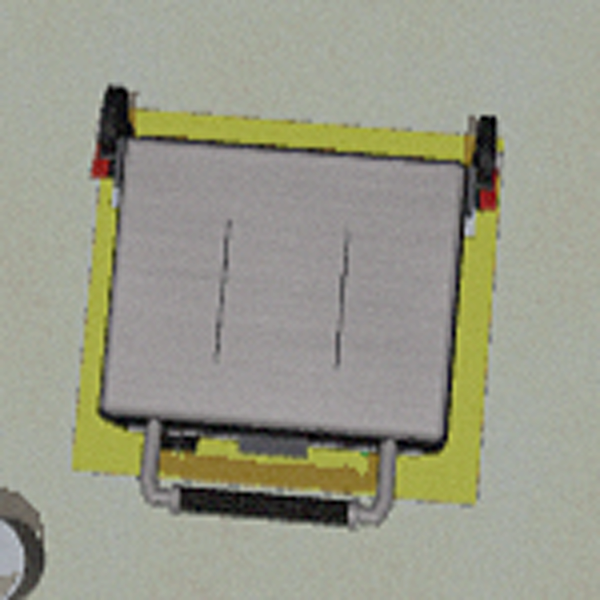

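View pics/sidec.png

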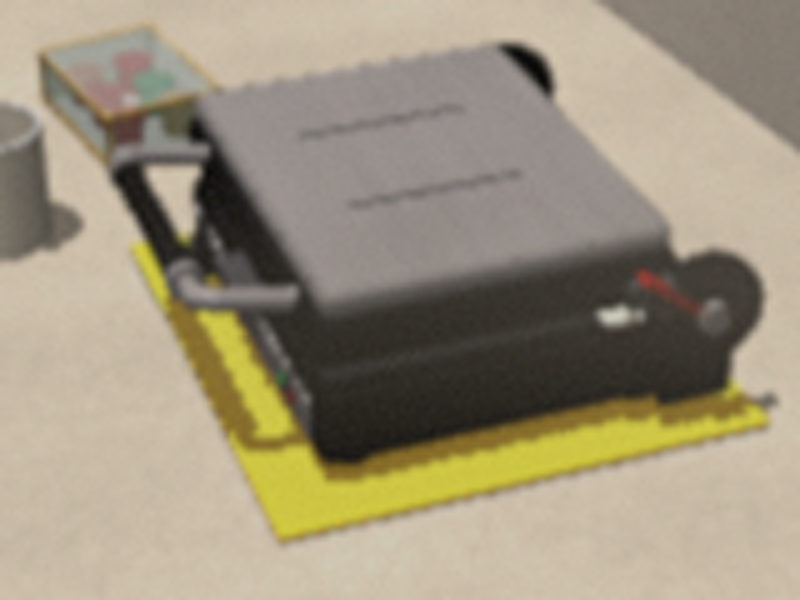

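The top crop shows the bar centred at about (306,226) in full-image pixels, with the red tips at both cheeks. In the side crop the hub is at (382.4,203), the red tip at (368,195) and the white tab at (364,203).

```bash
python3 - <<'E'
from h import *
yaw=-.082;ex=np.array([np.cos(yaw),np.sin(yaw),0]);ey=np.array([-ex[1],ex[0],0])
for n,uv in(("top",[[311,175],[282,222],[350,230]]),("side",[[300,240],[390,222],[340,233]])):
    d=np.load(f"{n}0.npz")['d'];o,r=rays(n,uv)
    print(n,[(o+r[i]*d[v,u]).round(3) for i,(u,v) in enumerate(uv)])
print("bar top",plane("top",[[306.2,226.2],[284,224.5],[328.5,228.5]],.13))
c=np.array([.657,.095,0]);h=c+.125*ex+[0,0,.09]
print("hub proj",proj("side",[h-.162*ey,h-.172*ey]),proj("top",[c-.19*ex+[0,0,.13]]),proj("side",[c-.19*ex+[0,0,.13]]))
p=np.load("side0.npz")['p'];hsv=cv2.cvtColor(p,cv2.COLOR_RGB2HSV)
m=(cv2.inRange(hsv,(0,110,40),(10,255,255))|cv2.inRange(hsv,(168,110,40),(180,255,255)));z=m*0;z[180:215,355:395]=m[180:215,355:395]
v,u=np.nonzero(z);print(np.c_[u,v].tolist())
w=v<0
o,d=rays("side",np.r_[np.c_[u,v],[[382.4,203]],[[363,203]]])
for off in(.168,):
    t=((h-off*ey-o)@ey)/(d@ey);P=o+d*t[:,None]-h;X=-P@ex*1e3;Z=P[:,2]*1e3
    print(np.c_[X,Z].round(0).tolist());
    q=cv2.fitLine(np.c_[X,Z][:-2].astype(np.float32),cv2.DIST_L2,0,.01,.01).ravel();print(q,np.arctan2(q[1],q[0]))
E
```

```text
top [array([0.637, 0.099, 0.146]), array([0.481, 0.194, 0.135]), array([ 0.457, -0.04 , -0.001])]
side [array([ 0.501, -0.051,  0.007]), array([ 0.805, -0.091,  0.006]), array([ 0.628, -0.074,  0.007])]
bar top [[0.4672742  0.11393736 0.13      ]
 [0.47255885 0.18794445 0.13      ]
 [0.46001887 0.03979319 0.13      ]]
hub proj [[380.15275189 201.20970289]
 [381.64759379 202.83231779]] [[307.21517536 226.09518776]] [[269.89015433 184.0615921 ]]
[[367, 194], [368, 194], [369, 194], [367, 195], [368, 195], [369, 195], [370, 195], [371, 195], [368, 196], [369, 196], [370, 196], [371, 196], [372, 196], [369, 197], [370, 197], [371, 197], [372, 197], [373, 197], [372, 198], [373, 198], [374, 199], [375, 199], [376, 200], [377, 200], [377, 201], [378, 201]]
[[52.0, 42.0], [49.0, 41.0], [45.0, 41.0], [52.0, 38.0], [48.0, 38.0], [45.0, 37.0], [41.0, 36.0], [38.0, 35.0], [48.0, 34.0], [45.0, 33.0], [41.0, 32.0], [38.0, 32.0], [34.0, 31.0], [44.0, 30.0], [41.0, 29.0], [37.0, 28.0], [34.0, 27.0], [30.0, 26.0], [34.0, 23.0], [30.0, 23.0], [26.0, 18.0], [23.0, 17.0], [19.0, 13.0], [15.0, 12.0], [15.0, 8.0], [11.0, 7.0], [-5.0, -4.0], [64.0, 12.0]]
[ 0.75440395  0.6564104  35.969513   28.120972  ] 0.7160507
```

```bash
cat >>h.py <<'E'
from scipy.spatial.transform import Rotation as Rn
def plan(R1,p1,s=None):
    s=s or env.get_state();R0=Rn.from_euler('xyz',s['eef_rot'])
    print("turn rotvec",(R0.inv()*R1).as_rotvec().round(3),"deg",np.degrees((R0.inv()*R1).magnitude()).round(1))
    dp=(np.array(p1)-s['position'])*1e3
    print("shift in old tool axes",R0.inv().apply(dp).round(1),"in new",R1.inv().apply(dp).round(1),"len",np.linalg.norm(dp).round(0))
E
python3 - <<'E'
from h import *
s=env.get_state();R0=Rn.from_euler('xyz',s['eef_rot']);M=env.camera_model("wrist")["mount"]
a=R0.apply(M[:3,2]);T=np.array([.77,.255,.11])
for C in([.60,.48,.32],[.56,.46,.34]):
    C=np.array(C);d=(T-C)/np.linalg.norm(T-C);ax=np.cross(a,d);ax/=np.linalg.norm(ax)
    R1=Rn.from_rotvec(ax*np.arccos(a@d))*R0;p=C-R1.apply(M[:3,3]);print(p,d,R1.as_matrix()[:,2]);plan(R1,p,s)
print("mug,box",plane("top",[[237,238]],.095),plane("top",[[202,197]],.048))
E
```

```text
[0.6974199  0.37770072 0.24732105] [ 0.48349921 -0.63992543 -0.59726373] [ 0.25809949 -0.58225765 -0.77094792]
turn rotvec [ 0.476 -0.5    0.143] deg 40.4
shift in old tool axes [-544.4  -48.   -16.6] in new [-482.8   84.7  242.3] len 547.0
[0.66874781 0.37145529 0.2653558 ] [ 0.56321322 -0.54980338 -0.61685258] [ 0.34466804 -0.49244934 -0.79918558]
turn rotvec [ 0.356 -0.537  0.107] deg 37.4
shift in old tool axes [-519.2  -62.9  -34.6] in new [-462.4   30.5  244.7] len 524.0
mug,box [[0.42668681 0.35151208 0.095     ]] [[0.57110958 0.49044728 0.048     ]]
```

{"method": "arm_command", "body": {"deltas": [{"x":-39,"y":-3.5,"z":-1.2},{"x":-39,"y":-3.5,"z":-1.2},{"x":-39,"y":-3.5,"z":-1.2},{"x":-39,"y":-3.5,"z":-1.2},{"x":-39,"y":-3.5,"z":-1.2},{"x":-39,"y":-3.5,"z":-1.2},{"x":-39,"y":-3.5,"z":-1.2},{"x":-39,"y":-3.5,"z":-1.2},{"x":-39,"y":-3.5,"z":-1.2},{"x":-39,"y":-3.5,"z":-1.2},{"x":-39,"y":-3.5,"z":-1.2},{"x":-39,"y":-3.5,"z":-1.2},{"x":-39,"y":-3.5,"z":-1.2},{"x":-37,"y":-3,"z":-1},{"rx":0.079,"ry":-0.083,"rz":0.024},{"rx":0.079,"ry":-0.083,"rz":0.024},{"rx":0.079,"ry":-0.083,"rz":0.024},{"rx":0.079,"ry":-0.083,"rz":0.024},{"rx":0.079,"ry":-0.083,"rz":0.024},{"rx":0.079,"ry":-0.083,"rz":0.024}]}}

```text
invalid input at $.deltas[0]: expected keys rx, ry, rz, x, y, z, hand
```

{"method": "arm_command", "body": {"deltas": [{"x":0},{"x":0}]}}

```text
invalid input at $.deltas[0]: expected keys rx, ry, rz, x, y, z, hand
```

```bash
python3 - <<'E'
from h import *
s=env.get_state();p,d=env.read_camera("wrist");np.savez("w1.npz",p=p,d=d,pos=s['position'],rot=s['eef_rot']);cv2.imwrite("pics/w1.png",p[:,:,::-1]);print(s['position'],s['eef_rot'],s['joint_vel'].round(3))
E
```

```text
[0.19523294 0.59337588 0.23061134] [-3.14034013e+00  8.88718715e-05  2.82378400e+00] [-0.001 -0.002  0.001 -0.003 -0.002  0.     0.001]
```

View pics/w1.png

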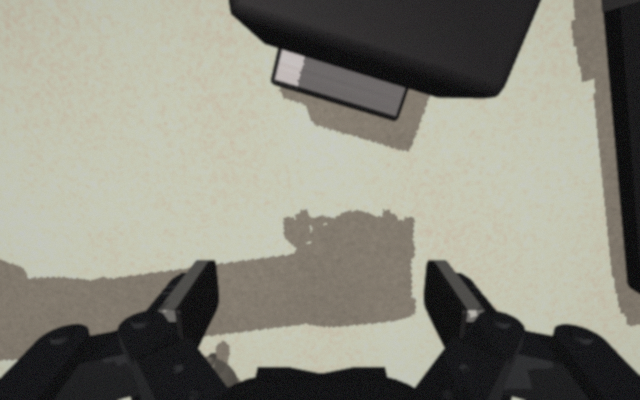

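The move was refused because every row needs all seven keys. This picture therefore shows only the worktop and the arm's shadow at the start pose.

{"method": "arm_command", "body": {"deltas": [{"x":-39,"y":-3.5,"z":-1.2,"rx":0,"ry":0,"rz":0,"hand":100},{"x":-39,"y":-3.5,"z":-1.2,"rx":0,"ry":0,"rz":0,"hand":100},{"x":-39,"y":-3.5,"z":-1.2,"rx":0,"ry":0,"rz":0,"hand":100},{"x":-39,"y":-3.5,"z":-1.2,"rx":0,"ry":0,"rz":0,"hand":100},{"x":-39,"y":-3.5,"z":-1.2,"rx":0,"ry":0,"rz":0,"hand":100},{"x":-39,"y":-3.5,"z":-1.2,"rx":0,"ry":0,"rz":0,"hand":100},{"x":-39,"y":-3.5,"z":-1.2,"rx":0,"ry":0,"rz":0,"hand":100},{"x":-39,"y":-3.5,"z":-1.2,"rx":0,"ry":0,"rz":0,"hand":100},{"x":-39,"y":-3.5,"z":-1.2,"rx":0,"ry":0,"rz":0,"hand":100},{"x":-39,"y":-3.5,"z":-1.2,"rx":0,"ry":0,"rz":0,"hand":100},{"x":-39,"y":-3.5,"z":-1.2,"rx":0,"ry":0,"rz":0,"hand":100},{"x":-39,"y":-3.5,"z":-1.2,"rx":0,"ry":0,"rz":0,"hand":100},{"x":-39,"y":-3.5,"z":-1.2,"rx":0,"ry":0,"rz":0,"hand":100},{"x":-37,"y":-3,"z":-1,"rx":0,"ry":0,"rz":0,"hand":100},{"x":0,"y":0,"z":0,"rx":0.079,"ry":-0.083,"rz":0.024,"hand":100},{"x":0,"y":0,"z":0,"rx":0.079,"ry":-0.083,"rz":0.024,"hand":100},{"x":0,"y":0,"z":0,"rx":0.079,"ry":-0.083,"rz":0.024,"hand":100},{"x":0,"y":0,"z":0,"rx":0.079,"ry":-0.083,"rz":0.024,"hand":100},{"x":0,"y":0,"z":0,"rx":0.079,"ry":-0.083,"rz":0.024,"hand":100},{"x":0,"y":0,"z":0,"rx":0.079,"ry":-0.083,"rz":0.024,"hand":100}]}}

```text
time: 1.82
position: [0.6965, 0.3787, 0.2489]
eef_rot: [-2.661, 0.518, 2.803]
force: [1.0, 0.5, -0.9]
width: 0.0853
grasp_force: 0.0
```

{"method": "arm_command", "body": {"deltas": [{"x":0,"y":0,"z":0,"rx":0,"ry":0,"rz":0,"hand":100},{"x":0,"y":0,"z":0,"rx":0,"ry":0,"rz":0,"hand":100}]}}

```text
time: 1.98
position: [0.6956, 0.3797, 0.2449]
eef_rot: [-2.66, 0.51, 2.807]
force: [0.1, -0.8, -0.1]
width: 0.0856
grasp_force: 0.0
```

```bash
python3 - <<'E'
from h import *
s=env.get_state();p,d=env.read_camera("wrist");np.savez("w1.npz",p=p,d=d,pos=s['position'],rot=s['eef_rot']);cv2.imwrite("pics/w2.png",p[:,:,::-1]);print(s['position'],s['eef_rot'],s['joint_vel'].round(3),s['joint_positions'].round(2))
E
```

```text
[0.69555408 0.37968741 0.24487883] [-2.65955259  0.50984529  2.80663297] [ 0.057 -0.056  0.019 -0.005 -0.    -0.006  0.009] [-0.97  0.91  0.4   0.76  0.35  1.7   0.43]
```

View pics/w2.png

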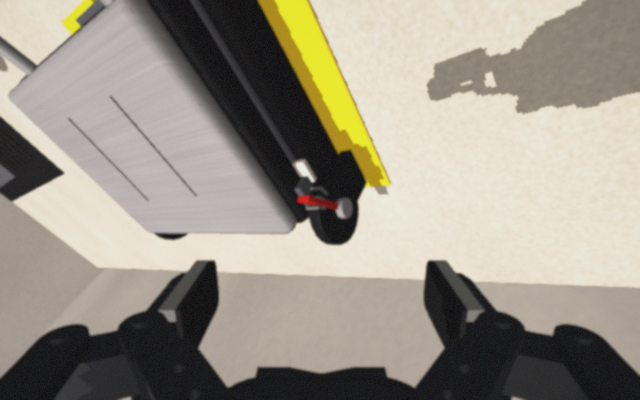

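The wrist view shows the left cheek clearly: hub at (344,208), red hand from there to (300,199), and white tab at (305,170).

```bash
python3 - <<'E'
from h import *
f=np.load("w1.npz");p,dep=f['p'],f['d'];m=env.camera_model("wrist");R=Rn.from_euler('xyz',f['rot']).as_matrix()
M=m['mount'];Rc=R@M[:3,:3];o=f['pos']+R@M[:3,3]
yaw=-.082;ex=np.array([np.cos(yaw),np.sin(yaw),0]);ey=np.array([-ex[1],ex[0],0])
def ray(uv): uv=np.atleast_2d(uv).astype(float);return np.c_[(uv[:,0]-m['cx'])/m['fx'],(uv[:,1]-m['cy'])/m['fy'],np.ones(len(uv))]@Rc.T
hsv=cv2.cvtColor(p,cv2.COLOR_RGB2HSV)
red=(cv2.inRange(hsv,(0,120,50),(9,255,255))|cv2.inRange(hsv,(170,120,50),(180,255,255)));z=red*0;z[180:230,280:360]=red[180:230,280:360]
v,u=np.nonzero(z);red=np.c_[u,v]
wh=((hsv[:,:,1]<60)&(hsv[:,:,2]>170));zz=wh*0;zz[155:183,290:318]=wh[155:183,290:318];v,u=np.nonzero(zz);wh=np.c_[u,v]
print(len(red),red.mean(0),len(wh),wh.mean(0),wh.min(0),wh.max(0))
def pts(uv): return o+ray(uv)*dep[uv[:,1].astype(int),uv[:,0].astype(int)][:,None]
hub=pts(np.array([[344,208],[345,207],[343,209]]));print("hub",hub.round(4));
c=np.array([.657,.1,0]);h=c+.125*ex
for nme,q in(("hub",hub),("red",pts(red)),("white",pts(wh))):
    w=q-h;print(nme,"fwd,y,z mm",np.median(np.c_[-w@ex,w@ey,w[:,2]]*1e3,0).round(1),(np.percentile(w@ey,[10,90])*1e3).round(1))
yr=np.median((pts(red)-h)@ey)
for name,uv,y in(("hub",np.array([[344,208]]),None),("red",red,yr),("white",wh,np.median((pts(wh)-h)@ey))):
    if y is None:y=yr
    d=ray(uv);t=((h-o)@ey+y)/(d@ey);P=o+d*t[:,None]-h;X=-P@ex*1e3;Z=P[:,2]*1e3
    print(name,X.mean().round(1),Z.mean().round(1),X.min().round(1),X.max().round(1),Z.max().round(1))
    if len(X)>5:
        q=cv2.fitLine(np.c_[X,Z].astype(np.float32),cv2.DIST_L2,0,.01,.01).ravel();print(q,np.arctan2(q[1],q[0]))
s=plane  # yellow rear-left corner, front-left from wrist
d=ray([[388,185]]);print("corner",o+d*((.006-o[2])/d[:,2])[:,None])
E
```

```text
355 [315.78028169 201.52676056] 165 [303.5030303  169.95757576] [295 162] [313 181]
hub [[0.7935 0.2656 0.0925]
 [0.7962 0.2632 0.0879]
 [0.7923 0.2662 0.0952]]
hub fwd,y,z mm [  2.6 176.2  92.5] [174.5 176.6]
red fwd,y,z mm [ 34.3 170.4 114.4] [158.9 171.7]
white fwd,y,z mm [ 57.  153.7  91.2] [147.9 156.8]
hub -3.6 86.0 -3.6 -3.6 86.0
red 35.3 116.4 7.9 58.9 138.0
[  0.76485926   0.6441974   35.251972   116.41421   ] 0.6999735
white 56.8 91.8 39.1 69.3 98.9
[ 0.9556758   0.29442108 56.801445   91.776024  ] 0.29884967
corner [[0.83913018 0.26819598 0.006     ]]
```

```bash
cat >>h.py <<'E'
yaw=-.082;ex=np.array([np.cos(yaw),np.sin(yaw),0]);ey=np.array([-ex[1],ex[0],0]);ez=np.array([0,0,1.])
bar=np.array([.4675,.114,.13])
def tool(phi):
    z=np.sin(phi)*ex-np.cos(phi)*ez;return Rn.from_matrix(np.c_[ey,np.cross(z,ey),z])
E
python3 - <<'E'
from h import *
R=tool(.7);z=R.as_matrix()[:,2]
p=bar+z*(.019-.11);p[2]+=.03;print(p);plan(R,p)
E
```

```text
[0.40907317 0.11880177 0.22960064]
turn rotvec [-0.657  0.296  1.346] deg 87.5
shift in old tool axes [ 170.  -336.5   89.8] in new [-281.7 -214.3 -157.8] len 388.0
```

{"method": "arm_command", "body": {"deltas": [{"x":0,"y":0,"z":0,"rx":-0.0505,"ry":0.0228,"rz":0.1035,"hand":100},{"x":0,"y":0,"z":0,"rx":-0.0505,"ry":0.0228,"rz":0.1035,"hand":100},{"x":0,"y":0,"z":0,"rx":-0.0505,"ry":0.0228,"rz":0.1035,"hand":100},{"x":0,"y":0,"z":0,"rx":-0.0505,"ry":0.0228,"rz":0.1035,"hand":100},{"x":0,"y":0,"z":0,"rx":-0.0505,"ry":0.0228,"rz":0.1035,"hand":100},{"x":0,"y":0,"z":0,"rx":-0.0505,"ry":0.0228,"rz":0.1035,"hand":100},{"x":0,"y":0,"z":0,"rx":-0.0505,"ry":0.0228,"rz":0.1035,"hand":100},{"x":0,"y":0,"z":0,"rx":-0.0505,"ry":0.0228,"rz":0.1035,"hand":100},{"x":0,"y":0,"z":0,"rx":-0.0505,"ry":0.0228,"rz":0.1035,"hand":100},{"x":0,"y":0,"z":0,"rx":-0.0505,"ry":0.0228,"rz":0.1035,"hand":100},{"x":0,"y":0,"z":0,"rx":-0.0505,"ry":0.0228,"rz":0.1035,"hand":100},{"x":0,"y":0,"z":0,"rx":-0.0505,"ry":0.0228,"rz":0.1035,"hand":100},{"x":0,"y":0,"z":0,"rx":-0.0505,"ry":0.0228,"rz":0.1035,"hand":100},{"x":0,"y":0,"z":0,"rx":0,"ry":0,"rz":0,"hand":100}]}}

```text
time: 3.2
position: [0.6967, 0.3748, 0.2481]
eef_rot: [2.441, -0.007, 1.481]
force: [0.1, -0.0, -0.4]
width: 0.0853
grasp_force: 0.0
```

```bash
python3 - <<'E'
from h import *
R=tool(.7);z=R.as_matrix()[:,2]
p=bar+z*(.019-.11);p[2]+=.03;plan(R,p);print(env.get_state()['joint_positions'].round(2))
E
```

```text
turn rotvec [ 0.001 -0.    -0.01 ] deg 0.6
shift in old tool axes [-280.9 -212.1 -157.3] in new [-278.7 -215.1 -157. ] len 385.0
[-1.26  0.4   0.64  1.6   0.37  0.74 -1.03]
```

{"method": "arm_command", "body": {"deltas": [{"x":-25.4,"y":-19.4,"z":-14.3,"rx":0,"ry":0,"rz":-0.001,"hand":100},{"x":-25.4,"y":-19.4,"z":-14.3,"rx":0,"ry":0,"rz":-0.001,"hand":100},{"x":-25.4,"y":-19.4,"z":-14.3,"rx":0,"ry":0,"rz":-0.001,"hand":100},{"x":-25.4,"y":-19.4,"z":-14.3,"rx":0,"ry":0,"rz":-0.001,"hand":100},{"x":-25.4,"y":-19.4,"z":-14.3,"rx":0,"ry":0,"rz":-0.001,"hand":100},{"x":-25.4,"y":-19.4,"z":-14.3,"rx":0,"ry":0,"rz":-0.001,"hand":100},{"x":-25.4,"y":-19.4,"z":-14.3,"rx":0,"ry":0,"rz":-0.001,"hand":100},{"x":-25.4,"y":-19.4,"z":-14.3,"rx":0,"ry":0,"rz":-0.001,"hand":100},{"x":-25.4,"y":-19.4,"z":-14.3,"rx":0,"ry":0,"rz":-0.001,"hand":100},{"x":-25.4,"y":-19.4,"z":-14.3,"rx":0,"ry":0,"rz":-0.001,"hand":100},{"x":-25.4,"y":-19.4,"z":-14.3,"rx":0,"ry":0,"rz":0,"hand":100},{"x":0,"y":0,"z":0,"rx":0,"ry":0,"rz":0,"hand":100},{"x":0,"y":0,"z":0,"rx":0,"ry":0,"rz":0,"hand":100}]}}

```text
time: 4.28
position: [0.4456, 0.1476, 0.2378]
eef_rot: [2.442, -0.002, 1.493]
force: [0.6, 0.2, 0.1]
width: 0.0856
grasp_force: 0.0
```

```bash
python3 - <<'E'
from h import *
s=env.get_state();p,d=env.read_camera("wrist");cv2.imwrite("pics/w3.png",p[:,:,::-1]);np.savez("w3.npz",p=p,d=d,pos=s['position'],rot=s['eef_rot'])
R=tool(.7);z=R.as_matrix()[:,2]
plan(R,bar+z*.019,s);print(s['time'],s['joint_positions'].round(2))
m=env.camera_model("wrist");M=m['mount'];Rc=Rn.from_euler('xyz',s['eef_rot']).as_matrix()
for q in(bar,bar+.07*ey,bar-.07*ey):
    c=M[:3,:3].T@(Rc.T@(q-s['position'])-M[:3,3]);print(m['cx']+m['fx']*c[0]/c[2],m['cy']+m['fy']*c[1]/c[2],c[2])
E
```

```text
turn rotvec [-0.001 -0.004  0.002] deg 0.3
shift in old tool axes [-32.1 -50.6 117.2] in new [-31.7 -50.6 117.3] len 132.0
4.2833 [-1.19 -0.49  0.3   2.36  0.87  0.99 -1.37]
254.85004140356176 241.9653452484169 0.2597092456912418
249.58843914545605 147.27147505800798 0.23992796690082666
259.36685117652047 323.2550698102479 0.27949052448165707
```

View pics/w3.png

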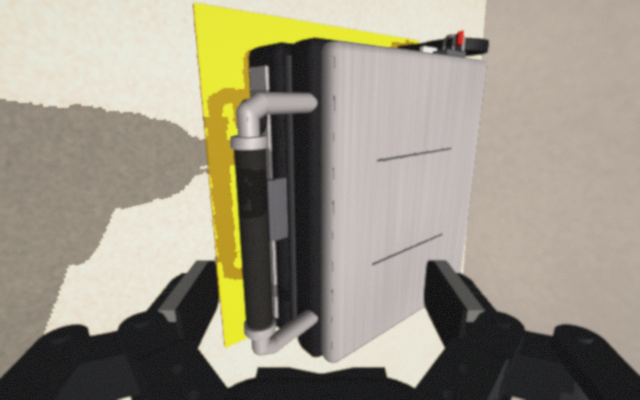

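The bar runs from (250,148) to (258,330), centred near (255,238), and the predicted point is (255,242), so the position is confirmed. Joints 2 and 4 are near their limits, so I will use a smaller tilt.

{"method": "arm_command", "body": {"deltas": [{"x":0,"y":0,"z":0,"rx":0.0625,"ry":0,"rz":0,"hand":65},{"x":0,"y":0,"z":0,"rx":0.0625,"ry":0,"rz":0,"hand":65},{"x":0,"y":0,"z":0,"rx":0.0625,"ry":0,"rz":0,"hand":65},{"x":0,"y":0,"z":0,"rx":0.0625,"ry":0,"rz":0,"hand":65},{"x":0,"y":0,"z":0,"rx":0,"ry":0,"rz":0,"hand":65}]}}

```text
time: 4.75
position: [0.4459, 0.1512, 0.2377]
eef_rot: [2.695, -0.003, 1.499]
force: [-0.1, 0.6, -0.2]
width: 0.0555
grasp_force: 0.0
```

```bash
python3 - <<'E'
from h import *
s=env.get_state();R=tool(.45);z=R.as_matrix()[:,2]
plan(R,bar+z*(.019-.07),s);plan(R,bar+z*.019,s);print(s['position'],s['width'],s['joint_positions'].round(2))
E
```

```text
turn rotvec [-0.004 -0.007  0.008] deg 0.6
shift in old tool axes [-35.5 -24.8  56.5] in new [-35.3 -24.7  56.7] len 71.0
turn rotvec [-0.004 -0.007  0.008] deg 0.6
shift in old tool axes [-35.9 -24.5 126.5] in new [-35.3 -24.7 126.7] len 134.0
[0.44592123 0.15116121 0.2377011 ] 0.05548730186824453 [-1.27 -0.42  0.51  2.19  0.6   1.08 -1.07]
```

{"method": "arm_command", "body": {"deltas": [{"x":-12,"y":-8.3,"z":4,"rx":-0.001,"ry":-0.002,"rz":0.003,"hand":65},{"x":-12,"y":-8.3,"z":5,"rx":-0.001,"ry":-0.002,"rz":0.003,"hand":65},{"x":-11.5,"y":-8.2,"z":5,"rx":-0.001,"ry":-0.002,"rz":0.002,"hand":65},{"x":0,"y":0,"z":20,"rx":0,"ry":0,"rz":0,"hand":65},{"x":0,"y":0,"z":22,"rx":0,"ry":0,"rz":0,"hand":65},{"x":0,"y":0,"z":0,"rx":0,"ry":0,"rz":0,"hand":65}]}}

```text
time: 5.25
position: [0.443, 0.1138, 0.1719]
eef_rot: [2.692, 0.004, 1.489]
force: [-0.4, 0.0, -0.7]
width: 0.0557
grasp_force: 0.0
```

```bash
python3 - <<'E'
from h import *
s=env.get_state();R=tool(.45);z=R.as_matrix()[:,2]
plan(R,bar+z*.019,s);print(s['position'],s['width'],s['joint_positions'].round(2))
E
```

```text
turn rotvec [-0.     0.003  0.002] deg 0.2
shift in old tool axes [ 2.4  3.8 67.4] in new [ 2.2  3.7 67.4] len 68.0
[0.44298727 0.11381303 0.17193996] 0.055695676052557215 [-1.16 -0.39  0.51  2.32  0.63  0.92 -1.06]
```

{"method": "arm_command", "body": {"deltas": [{"x":0.6,"y":1,"z":12,"rx":0,"ry":0.001,"rz":0,"hand":65},{"x":0.6,"y":1,"z":14,"rx":0,"ry":0.001,"rz":0,"hand":65},{"x":0.6,"y":1,"z":14,"rx":0,"ry":0.001,"rz":0,"hand":65},{"x":0.5,"y":0.8,"z":14,"rx":0,"ry":0,"rz":0,"hand":65},{"x":0,"y":0,"z":13.5,"rx":0,"ry":0,"rz":0,"hand":65},{"x":0,"y":0,"z":0,"rx":0,"ry":0,"rz":0,"hand":65},{"x":0,"y":0,"z":0,"rx":0,"ry":0,"rz":0,"hand":65}]}}

```text
time: 5.83
position: [0.4761, 0.1146, 0.116]
eef_rot: [2.691, -0.001, 1.49]
force: [0.4, 0.0, 0.5]
width: 0.0556
grasp_force: 0.0
```

```bash
python3 - <<'E'
from h import *
s=env.get_state();R=tool(.45);z=R.as_matrix()[:,2]
plan(R,bar+z*.019,s);print(s['position'],s['force'],s['joint_positions'].round(2))
E
```

```text
turn rotvec [ 0.001 -0.001  0.001] deg 0.1
shift in old tool axes [-1.3 -1.6  2.7] in new [-1.3 -1.6  2.7] len 3.0
[0.47612569 0.11460124 0.11599229] [0.39013936 0.03247133 0.51603831] [-1.18 -0.21  0.64  2.33  0.61  0.69 -1.03]
```

{"method": "arm_command", "body": {"deltas": [{"x":0,"y":-1.5,"z":2.7,"rx":0,"ry":0,"rz":0,"hand":65},{"x":0,"y":0,"z":0,"rx":0,"ry":0,"rz":0,"hand":10},{"x":0,"y":0,"z":0,"rx":0,"ry":0,"rz":0,"hand":10},{"x":0,"y":0,"z":0,"rx":0,"ry":0,"rz":0,"hand":10},{"x":0,"y":0,"z":0,"rx":0,"ry":0,"rz":0,"hand":10},{"x":0,"y":0,"z":0,"rx":0,"ry":0,"rz":0,"hand":10},{"x":0,"y":0,"z":0,"rx":0,"ry":0,"rz":0,"hand":10}], "force": 80}}

```text
time: 6.42
position: [0.4768, 0.1144, 0.1136]
eef_rot: [2.69, -0.004, 1.489]
force: [-3.0, -0.7, 6.6]
width: 0.0199
grasp_force: 78.2
```

```bash
python3 - <<'E'
from h import *
s=env.get_state();print(s['position'],s['force'],s['width'],s['grasp_force'],s['eef_rot'])
R=Rn.from_euler('xyz',s['eef_rot']);p=s['position']
h=bar+.315*ex;h[2]=.09
w=R.inv().apply(p-h);print("TCP from hinge in tool axes mm",w*1e3, "per rad dir",np.cross([1,0,0],w)*1e3)
E
```

```text
[0.47684859 0.11442661 0.11355459] [-3.04609    -0.65976592  6.57143129] 0.01990221005923972 78.15332651138306 [ 2.68950786 -0.00385244  1.48889397]
TCP from hinge in tool axes mm [   1.31148923 -264.71724435 -154.73412235] per rad dir [   0.          154.73412235 -264.71724435]
```

{"method": "arm_command", "body": {"deltas": [{"x":0,"y":6.4,"z":-10.5,"rx":0.04,"ry":0,"rz":0,"hand":10},{"x":0,"y":6.4,"z":-10.5,"rx":0.04,"ry":0,"rz":0,"hand":10},{"x":0,"y":6.4,"z":-10.5,"rx":0.04,"ry":0,"rz":0,"hand":10},{"x":0,"y":6.4,"z":-10.5,"rx":0.04,"ry":0,"rz":0,"hand":10},{"x":0,"y":6.4,"z":-10.5,"rx":0.04,"ry":0,"rz":0,"hand":10},{"x":0,"y":0,"z":0,"rx":0,"ry":0,"rz":0,"hand":10}]}}

```text
time: 6.92
position: [0.4876, 0.1135, 0.1745]
eef_rot: [2.892, -0.004, 1.488]
force: [0.8, 5.0, -11.5]
width: 0.0192
grasp_force: 81.8
```

```bash
cat >>h.py <<'E'
def lid(s):
    R=Rn.from_euler('xyz',s['eef_rot']);h=bar+.315*ex;h[2]=.09
    g=s['position']-R.as_matrix()[:,2]*.019-h;f,z=-g@ex,g[2]
    print("t",s['time'],"lid angle",np.arctan2(z,f)-np.arctan2(40,315),"radius",np.hypot(f,z)*1e3,"(317.5) phi",(.45-(R*tool(.45).inv()).as_rotvec()).round(3),"F",s['force'].round(1),"w",s['width'],"g",s['grasp_force'],"q",s['joint_positions'].round(2))
E
python3 -c "
from h import *
s=env.get_state();lid(s);w=Rn.from_euler('xyz',s['eef_rot']).inv().apply(s['position']-(bar+.315*ex)*[1,1,0]-[0,0,.09])*1e3;print(w)"
```

```text
t 6.9167 lid angle 0.204662299189185 radius 316.7831742899635 (317.5) phi [0.429 0.25  0.45 ] F [  0.8   5.  -11.5] w 0.019243177783721838 g 81.8358314037323 q [-1.25 -0.17  0.8   2.09  0.29  0.97 -0.66]
[   1.34382298 -264.96572104 -154.62064452]
```

{"method": "arm_command", "body": {"deltas": [{"x":0,"y":6.4,"z":-10.5,"rx":0.04,"ry":0,"rz":0,"hand":10},{"x":0,"y":6.4,"z":-10.5,"rx":0.04,"ry":0,"rz":0,"hand":10},{"x":0,"y":6.4,"z":-10.5,"rx":0.04,"ry":0,"rz":0,"hand":10},{"x":0,"y":6.4,"z":-10.5,"rx":0.04,"ry":0,"rz":0,"hand":10},{"x":0,"y":6.4,"z":-10.5,"rx":0.04,"ry":0,"rz":0,"hand":10},{"x":0,"y":6.4,"z":-10.5,"rx":0.04,"ry":0,"rz":0,"hand":10},{"x":0,"y":6.4,"z":-10.5,"rx":0.04,"ry":0,"rz":0,"hand":10},{"x":0,"y":6.4,"z":-10.5,"rx":0.04,"ry":0,"rz":0,"hand":10},{"x":0,"y":6.4,"z":-10.5,"rx":0.04,"ry":0,"rz":0,"hand":10},{"x":0,"y":6.4,"z":-10.5,"rx":0.04,"ry":0,"rz":0,"hand":10},{"x":0,"y":6.4,"z":-10.5,"rx":0.04,"ry":0,"rz":0,"hand":10},{"x":0,"y":0,"z":0,"rx":0,"ry":0,"rz":0,"hand":10},{"x":0,"y":0,"z":0,"rx":0,"ry":0,"rz":0,"hand":10}]}}

```text
time: 8.0
position: [0.5485, 0.1086, 0.2896]
eef_rot: [-2.944, -0.002, 1.489]
force: [-13.9, 6.3, 0.4]
width: 0.0194
grasp_force: 84.4
```

```bash
python3 - <<'E'
from h import *
lid(env.get_state());A=[]
for i in range(4):A.append(env.read_camera("side")[0].astype(float))
p=np.mean(A,0);np.save("side2.npy",p)
c=cv2.resize(p[175:225,340:405,::-1],None,fx=12,fy=12,interpolation=cv2.INTER_CUBIC);cv2.imwrite("pics/s2.png",np.clip(c*1.3,0,255).astype(np.uint8));lid(env.get_state())
E
```

```text
t 8.0 lid angle 0.6325183367063676 radius 317.1478146581855 (317.5) phi [ 0.395 -0.195  0.45 ] F [-13.9   6.3   0.4] w 0.019379532251301304 g 84.37464594841003 q [-0.93  0.42  0.96  1.42 -0.36  1.67 -0.06]
t 8.2 lid angle 0.6315154759851791 radius 317.19536501333886 (317.5) phi [ 0.395 -0.193  0.449] F [-12.2   5.1  -2. ] w 0.019476698485133163 g 83.8150155544281 q [-0.93  0.42  0.96  1.43 -0.36  1.66 -0.06]
```

View pics/s2.png

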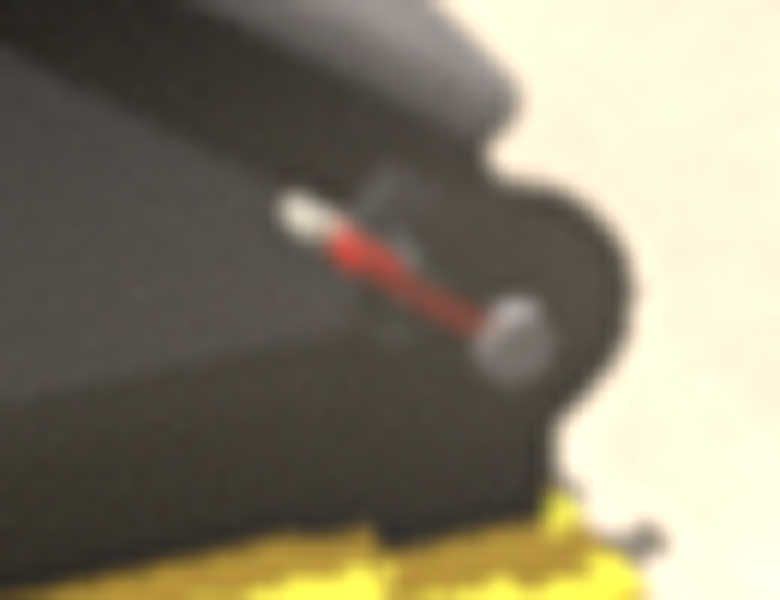

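The side crop shows the hub at (383,203), the red hand running to (368.8,195.7) and the white tab just beyond its tip at (365.3,192.8). They look nearly in line, but the tab lies in a different plane, so I will correct for parallax.

```bash
python3 - <<'E'
from h import *
c=np.array([.657,.0895,0]);h=c+.125*ex+[0,0,.09]
def XZ(uv,y):
    o,d=rays("side",uv);t=((h+y*ey-o)@ey)/(d@ey);P=o+d*t[:,None]-h;return np.c_[-P@ex,P[:,2]]*1e3
def masks(p):
    p=np.clip(p,0,255).astype(np.uint8);s=cv2.cvtColor(p,cv2.COLOR_RGB2HSV)
    r=((s[:,:,0]<10)|(s[:,:,0]>168))&(s[:,:,1]>100)&(s[:,:,2]>40);w=(s[:,:,1]<70)&(s[:,:,2]>110)
    out=[]
    for m,(a,b,e,f) in((r,(362,188,382,206)),(w,(358,186,372,208))):
        z=np.zeros(m.shape,bool);z[b:f,a:e]=m[b:f,a:e];v,u=np.nonzero(z);out.append(np.c_[u,v])
    return out
for n,p in(("shut",np.load("side0.npz")['p']),("now",np.load("side2.npy"))):
    r,w=masks(p);R=XZ(r,-.170);W=XZ(w,-.155)
    q=cv2.fitLine(R.astype(np.float32),cv2.DIST_L2,0,.01,.01).ravel()
    print(n,"red n",len(r),R.mean(0).round(1),"slope",np.arctan2(q[1],q[0]).round(3),"ang c",np.arctan2(*R.mean(0)[::-1]).round(3),"white n",len(w),w.mean(0),W.mean(0).round(1),np.arctan2(*W.mean(0)[::-1]).round(3),W.max(0).round(1))
print("hub",XZ([[383,203]],-.176))
# wrist picture: per-plane sensitivity of red line
f=np.load("w1.npz");p,m=f['p'],env.camera_model("wrist");Rt=Rn.from_euler('xyz',f['rot']).as_matrix();M=m['mount'];Rc=Rt@M[:3,:3];o=f['pos']+Rt@M[:3,3]
s=cv2.cvtColor(p,cv2.COLOR_RGB2HSV);k=((s[:,:,0]<9)|(s[:,:,0]>170))&(s[:,:,1]>120)&(s[:,:,2]>50);z=np.zeros(k.shape,bool);z[180:230,280:360]=k[180:230,280:360];v,u=np.nonzero(z)
d=np.c_[(u-m['cx'])/m['fx'],(v-m['cy'])/m['fy'],np.ones(len(u))]@Rc.T;h[:2]=(np.array([.657,.099,0])+.125*ex)[:2]
for y in(.164,.168,.172):
    P=o+d*(((h+y*ey-o)@ey)/(d@ey))[:,None]-h;X=np.c_[-P@ex,P[:,2]]*1e3
    q=cv2.fitLine(X.astype(np.float32),cv2.DIST_L2,0,.01,.01).ravel();b=X[X[:,0]>np.percentile(X[:,0],70)].mean(0);a=X[X[:,0]<np.percentile(X[:,0],40)].mean(0)
    print("wrist",y,X.mean(0).round(1),np.arctan2(*X.mean(0)[::-1]).round(3),"slope",np.arctan2(q[1],q[0]).round(3),a.round(1),b.round(1),np.arctan2(*(b-a)[::-1]).round(3))
E
```

```text
shut red n 32 [37.8 31.2] slope 0.697 ang c 0.69 white n 64 [363.40625 193.59375] [60.9 40.8] 0.59 [81.  72.7]
now red n 35 [37.7 30.4] slope 0.686 ang c 0.679 white n 13 [365.15384615 192.46153846] [55.2 44. ] 0.673 [62.7 50.2]
hub [[1.23520837 5.40331665]]
wrist 0.164 [27.6 20.7] 0.645 slope 0.701 [11.9  7.8] [44.4 34.8] 0.693
wrist 0.168 [31.1 24.7] 0.67 slope 0.701 [15.7 12. ] [47.6 38.5] 0.693
wrist 0.172 [34.6 28.6] 0.69 slope 0.701 [19.5 16.2] [50.8 42.1] 0.693
```

```bash
python3 - <<'E'
from h import *
c=np.array([.657,.0895,0]);h=c+.125*ex+[0,0,.09]
def XZ(uv,y):
    o,d=rays("side",uv);t=((h+y*ey-o)@ey)/(d@ey);P=o+d*t[:,None]-h;return np.c_[-P@ex,P[:,2]]*1e3
def white(p,a,b,e,f):
    g=np.clip(p,0,255).min(2)[b:f,a:e].astype(float);base=np.percentile(g,60);w=np.clip(g-base-25,0,None);v,u=np.mgrid[b:f,a:e]
    print("wmax",g.max(),base,"n",(w>0).sum());return np.array([[(u*w).sum()/w.sum(),(v*w).sum()/w.sum()]]),np.c_[u[w>0],v[w>0]]
for n,p,roi in(("shut",np.load("side0.npz")['p'],(356,199,371,209)),("now",np.load("side2.npy"),(360,188,369,196))):
    m,px=white(p,*roi);print(n,m)
    for y in(-.150,-.155,-.160,-.165):
        X=XZ(m,y);Q=XZ(px,y);print(y,X.round(1),np.arctan2(X[0,1],X[0,0]).round(3),Q.min(0).round(1),Q.max(0).round(1))
# expected pixel of tab mid (shut) and of tab outer end / red end for several angles
for y in(-.155,-.165):
  print("mid shut",y,proj("side",[h+y*ey-.0535*ex]))
  for a in(.60,.63,.66,.69,.72):
    print(a,"r63",proj("side",[h+y*ey-.063*(np.cos(a)*ex-np.sin(a)*ez)]).round(2))
for a in(.63,.66,.69):print("red 57 @",a,proj("side",[h-.17*ey-.057*(np.cos(a)*ex-np.sin(a)*ez),h-.17*ey]).round(2))
E
```

```text
wmax 185.0 57.0 n 35
shut [[362.98293723 202.72151127]]
-0.15 [[57.7  3.6]] 0.063 [39.9 -5.1] [71.8 11.8]
-0.155 [[60.4  7.3]] 0.121 [42.6 -1.3] [74.4 15.5]
-0.16 [[63. 11.]] 0.174 [45.4  2.4] [77.  19.1]
-0.165 [[65.6 14.7]] 0.221 [48.1  6.1] [79.5 22.8]
wmax 142.25 59.4 n 18
now [[365.26305449 192.62278978]]
-0.15 [[52.1 39.8]] 0.652 [42.2 32.5] [60.1 46.7]
-0.155 [[54.8 43.3]] 0.669 [44.9 36.1] [62.7 50.2]
-0.16 [[57.5 46.8]] 0.684 [47.7 39.6] [65.4 53.7]
-0.165 [[60.1 50.3]] 0.697 [50.4 43.2] [68.  57.1]
mid shut -0.155 [[364.8321635  204.24876776]]
0.6 r63 [[365.93 194.57]]
0.63 r63 [[366.28 194.08]]
0.66 r63 [[366.64 193.6 ]]
0.69 r63 [[367.01 193.12]]
0.72 r63 [[367.4  192.65]]
mid shut -0.165 [[366.24646877 205.90893412]]
0.6 r63 [[367.37 196.19]]
0.63 r63 [[367.73 195.7 ]]
0.66 r63 [[368.09 195.21]]
0.69 r63 [[368.47 194.73]]
0.72 r63 [[368.86 194.26]]
red 57 @ 0.63 [[369.81 197.19]
 [382.3  203.37]]
red 57 @ 0.66 [[370.14 196.75]
 [382.3  203.37]]
red 57 @ 0.69 [[370.48 196.31]
 [382.3  203.37]]
```

```bash
python3 - <<'E'
from h import *
f=np.load("w1.npz");p,dep,m=f['p'],f['d'],env.camera_model("wrist");Rt=Rn.from_euler('xyz',f['rot']).as_matrix();M=m['mount'];Rc=Rt@M[:3,:3];o=f['pos']+Rt@M[:3,3]
s=cv2.cvtColor(p,cv2.COLOR_RGB2HSV);k=((s[:,:,0]<9)|(s[:,:,0]>170))&(s[:,:,1]>120)&(s[:,:,2]>50);z=np.zeros(k.shape,bool);z[180:230,280:360]=k[180:230,280:360];v,u=np.nonzero(z)
d=np.c_[(u-m['cx'])/m['fx'],(v-m['cy'])/m['fy'],np.ones(len(u))]@Rc.T
h=np.array([.657,.1,0])+.125*ex+[0,0,.09]
P=o+d*dep[v,u][:,None]-h;G=np.c_[-P@ex,P@ey,P[:,2]]*1e3
def ang(X):q=cv2.fitLine(X.astype(np.float32),cv2.DIST_HUBER,0,.01,.01).ravel();return np.arctan(q[1]/q[0]).round(3)
print("3D fit",ang(G[:,[0,2]]))
F=o+d*(((h+.1705*ey-o)@ey)/(d@ey))[:,None]-h;F=np.c_[-F@ex,F[:,2]]*1e3
for a in range(0,60,8):
    i=(F[:,0]>=a)&(F[:,0]<a+8)
    if i.sum():print(a,i.sum(),"ybins",np.percentile(G[i,1],[5,25,50,75,95]).round(0),"front X,Z mean",F[i].mean(0).round(1),"Z range",np.percentile(F[i,1],[3,97]).round(1),"3D",np.median(G[i],0).round(1))
i=G[:,1]>168;print("front only",i.sum(),ang(F[i]),F[i].mean(0),ang(G[i][:,[0,2]]))
i&=F[:,0]<40;print("inner",ang(F[i]))
E
```

```text
3D fit 0.686
0 3 ybins [170. 170. 170. 170. 170.] front X,Z mean [7.3 8.3] Z range [7.1 9.8] 3D [  7.  170.1   7.6]
8 49 ybins [167. 168. 170. 171. 171.] front X,Z mean [12.2 10.9] Z range [ 5.4 17. ] 3D [ 11.  170.4  10.7]
16 51 ybins [166. 168. 171. 171. 171.] front X,Z mean [20.  16.3] Z range [10. 22.] 3D [ 19.5 170.5  16.4]
24 48 ybins [167. 170. 171. 171. 171.] front X,Z mean [28.  22.2] Z range [15.5 28.2] 3D [ 27.  170.5  22.4]
32 59 ybins [161. 167. 170. 171. 171.] front X,Z mean [36.4 30.1] Z range [23.7 36.9] 3D [ 34.6 170.2  28.4]
40 70 ybins [155. 164. 169. 170. 171.] front X,Z mean [44.2 35.9] Z range [29.  43.5] 3D [ 42.1 169.   33.5]
48 66 ybins [145. 158. 160. 164. 167.] front X,Z mean [51.6 43.1] Z range [35.5 48.9] 3D [ 44.6 160.3  34.3]
56 7 ybins [145. 145. 146. 146. 146.] front X,Z mean [56.8 46.1] Z range [44.1 47.8] 3D [ 37.6 145.5  24.1]
front only 202 0.654 [28.0601857  22.78093895] 0.694
inner 0.663
```

{"method": "arm_command", "body": {"deltas": [{"x":0,"y":2.8,"z":-4.6,"rx":0.0175,"ry":0,"rz":0,"hand":10},{"x":0,"y":2.8,"z":-4.6,"rx":0.0175,"ry":0,"rz":0,"hand":10},{"x":0,"y":0,"z":0,"rx":0,"ry":0,"rz":0,"hand":10},{"x":0,"y":0,"z":0,"rx":0,"ry":0,"rz":0,"hand":10},{"x":0,"y":0,"z":0,"rx":0,"ry":0,"rz":0,"hand":10}]}}

```text
time: 8.62
position: [0.5555, 0.108, 0.2976]
eef_rot: [-2.91, -0.003, 1.489]
force: [-14.4, 5.0, 0.0]
width: 0.0195
grasp_force: 84.1
```

```bash
python3 - <<'E'
from h import *
lid(env.get_state())
p=np.mean([env.read_camera("side")[0].astype(float) for i in range(6)],0);t=np.mean([env.read_camera("top")[0].astype(float) for i in range(6)],0)
a=cv2.resize(p[175:215,350:400,::-1],(600,480),interpolation=cv2.INTER_CUBIC)*1.4
t2=t[115:165,255:375,::-1];a2=cv2.resize(t2,(800,333),interpolation=cv2.INTER_CUBIC)*1.8
cv2.imwrite("pics/s3.png",np.clip(a,0,255).astype(np.uint8));cv2.imwrite("pics/t3.png",np.clip(a2,0,255).astype(np.uint8));lid(env.get_state())
np.savez("f.npz",p=p,t=t)
E
```

```text
t 8.6167 lid angle 0.667074721404264 radius 317.20619389029457 (317.5) phi [ 0.392 -0.229  0.449] F [-14.4   5.    0. ] w 0.019457893330012726 g 84.08385515213013 q [-0.88  0.47  0.95  1.36 -0.39  1.73 -0.04]
t 9.2167 lid angle 0.6668629914301822 radius 317.2234876799447 (317.5) phi [ 0.392 -0.228  0.449] F [-13.5   3.9   0.2] w 0.01973358867627043 g 84.01015520095825 q [-0.88  0.47  0.95  1.36 -0.39  1.73 -0.04]
```

View pics/s3.png

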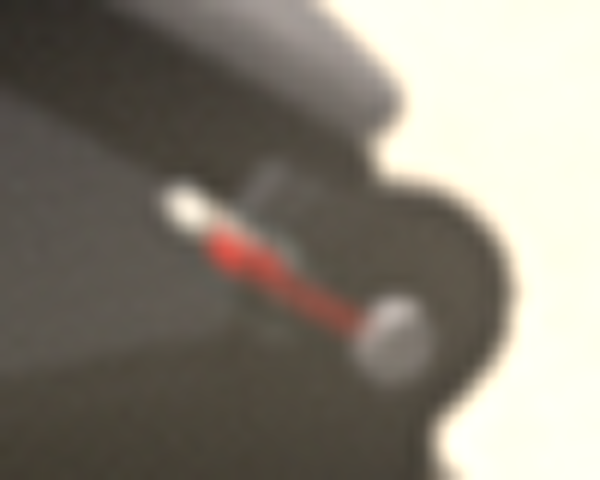

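View pics/t3.png

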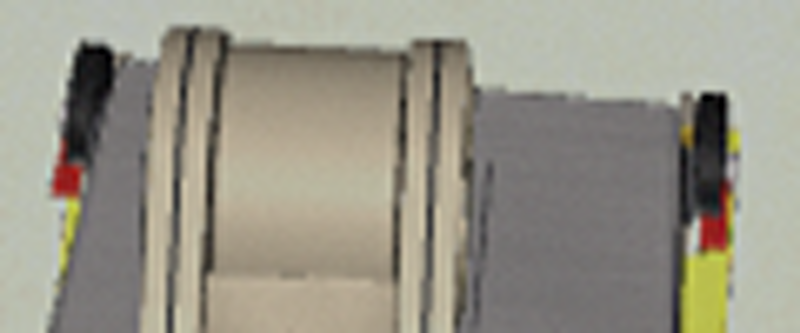

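The side crop shows the white tab end at (187,207), about 14 crop pixels off the red line. That is the parallax expected when both stand at the same angle. In the top crop the red tips are at both cheeks, unmoved. The lid is steady at 0.667 rad, so I am handing in.

```bash
python3 -c "
from workcell import env
print(env.finish_job())"
```

```text
the job is handed in; nothing more can be done
None
```

The job is handed in: the gripper still holds the grill lid still by its handle at about 0.667 rad (38°), my best reading of the red index, which is good to about ±0.02 rad. I felt no sign of contact with the mug, bottle or box, but did not check them in a final picture.

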